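# Swing a wide carton a quarter turn about its corner in a notched fence

## Task

The white fixings carton stands end-on at the wooden fence and sticks out into the work space, its label facing right. Push its far left corner into the notch in the fence and, with that corner held there, push the carton round a quarter turn clockwise (seen from above) until its long plain side lies flush along the fence to the left of the notch and its label faces the robot. Slide it on the table without lifting or tipping it, keep that corner at the notch, and leave the other things where they are.

Things in the scene. Friction and masses are not known exactly. Their poses are not given: they have to be found in the camera images.
- fence: Pale wooden fence fixed to the table, 45 mm high, 30 mm thick, with a notch 40 mm wide right through it (a steel plate bridges its back). Origin: on the table, on the front face line, mid-notch. x points away from the robot (front face x = 0), y left along the fence. Wood from y = 20 to 220 and -20 to -180 mm. Place and yaw vary.
- carton: Closed white carton, 114 (x) by 166 (y) by 75 (z) mm, 0.5 to 0.85 kg, loose. Origin: centre of underside. Its long -x side bears the label; the +x side goes to the fence. Start: turned about +90 degrees to the fence, -y end 5 to 27 mm before the fence, -x side facing right, +y end to the robot. End: axes parallel to the fence's. Slides at 2 to 6 N, pushed low.
- carton_pivot_corner (a point): The bottom corner of the carton at x = +57, y = -83 mm of the carton: the far left one at the start, in front of the notch. It is the pivot. Halfway round it noses up to 20 mm into the notch; at the end it is at the notch, on the front face line.
- carton_other_corner (a point): The bottom corner of the carton at x = +57, y = +83 mm of the carton: near left at the start; at the end far left, against the fence some 166 mm left of the notch.
- can: Bystander: upright metal can, 68 mm across, 122 mm high, front left. Origin: centre of its underside. Leave alone.
- green_box: Bystander: small green parts case, 73 x 100 x 41 mm, front right. Origin: underside. Leave alone.

How it is judged:
By the outcome, as a careful person would: the job done as asked, in the order asked, and still so for the second after the job is handed in, with the robot touching nothing.
It also fails if it takes over 51 s, if anything falls off the work surface, if the arm or the gripper's body presses on something with over 40 N, if the wrist force passes 120 N, or if a joint passes its speed limit or range.

## Robot

A 7-joint arm with a two-finger parallel gripper is mounted at the origin on a cart in front of the work surface, level with it; the furniture and walls round the work are solid. World frame = base frame: x ahead of the robot, y to its left, z up, the work surface at z = 0. Lengths are in mm, angles in degrees, forces in N, time in s.
With the tool pointing down it reaches from about 425 to 950 mm from the base axis. Payload 4.7 kg.
Tool frame: the origin (TCP) lies between the finger pads; the fingertips stand 25 mm ahead of it and the grasp point (between the pads) lies 6 mm ahead of it; z points along the fingers, y is the line along which they close (so a half turn about z gives the same grasp; the last joint's range is limited). The gripper opens to 87 mm and grips with 3 to 60 N. Pads are 19 mm wide; open, the fingers measure 117 mm over their backs; the gripper's body (75 mm by 190 mm) begins 51 mm behind the grasp point.
Start: joints at [66.698, 26.849, -2.785, 87.806, 1.381, 65.374, -4.715], TCP at [249.037, -627.397, 247.573] pointing down, gripper open.
Joint ranges: [-148.3, 148.3], [-19.14, 114.17], [-79.39, 73.82], [5.75, 140.21], [-59.74, 239.74], [12.07, 113.84], [-152.46, 152.46]. Speed limits (degrees/s): [147.25, 147.25, 180, 180, 180, 180, 180].

## Interface

Orientations are given as a 3x3 rotation matrix whose columns are the frame's x, y, z axes.
In Python, from bench import * gives the robot as it stands. The module is installed in compiled form; this text tells all that it offers.
- The arm moves only by the tool jog_arm, never from a script. Its argument "deltas" is one flat list of numbers, 7 for each row, row after row: the turn, a rotation vector about the tool's x, y, z in degrees, then the shift along the tool's x, y, z in cm, then the opening, from -1 (shut) to 1 (fully open). A call has 1 to 8 rows; each row is the pose to reach, as a shift and turn from the pose commanded when the call began, along the tool's axes at that moment; what a row does not reach only later rows make up. A row lasts 1/12 s, in which the tool goes at most 41.7 mm and 7.16 degrees, less where a joint would pass 70% of its speed; a pose out of reach is approached as far as the arm can. A call with a gripper value outside its range is refused whole. The fingers move at their own pace and stop on an object; "newtons" is the grip in N (left out, the last holds). Time passes only in rows, so rows that repeat a pose let the fingers close. It gives the time, the measured TCP pose, the force, the opening and the grip force at its end, in the units of the state.
- sense(): the state, without advancing time (a new reading comes with each control period).
- capture(name): name is "side" or "top" or "wrist"; returns a dict with "frame" (400x640x3 uint8, red, green, blue), "range_z" (400x640 float32, mm along the optical axis (not along the pixel's ray), 0 where there is no reading), "camera_matrix" (3x3 intrinsics, pixels), "k1" (the pictures are not rectified: a ray, as slopes to the right and down, at radius r is drawn at 1 + k1 r^2 times it, then the intrinsics apply), "extrinsics" (4x4, takes a point from camera to world coordinates). Camera axes: x right, y up, looking along -z (the intrinsics and any distortion apply to the point x, -y, -z); pixel columns grow to the right and rows downward; lengths in mm; the calibration is good to about 2 mm. A picture is of the moment at which its call begins.
- hand_in(): hands the job in; it is judged then, once.
Trained networks look in the newest picture that a camera, given by its name, has taken for a name from the list of things; names that differ only in an ending like _2 or _b are one class to them, and where a whole thing is asked for, a point or a joint stands for the part that bears it (a point fixed in the world has none). Each returns a list of dicts, best first, with "p" (0 to 1); they miss things now and then, are a little off and sometimes report something else, mostly with a low value. They report only what shows in the picture. A call takes as long as a camera call.
- boxes_of(camera, name): "location" ([x, y, z] in mm, in the coordinates of the camera as it stood for that picture, good to about 4 mm: the middle of the surface that is visible of it).
- place_of(camera, name): "location" ([x, y, z] in mm, in the coordinates of the camera as it stood for that picture, good to about 4 mm: a listed point, or the origin of a listed thing).
The state is a dict: "clock": time; "q": joint angles; "joint_velocities": joint speeds; "joint_torque": joint torques, N m; "position": TCP position; "ee_rot": TCP orientation; "force": force on the tool from outside, world axes, zero at the start; "moment": the same for the moment, N m; "opening": finger opening in mm; "gripper_force": force on a finger pad.
Only numpy, scipy, OpenCV 4.12 (cv2) and the standard library are available. Lean on these libraries where they do the work, as an engineer would, in place of code of your own. Each camera call takes 0.05 s, during which the arm holds its last target. There are 200 camera calls.

## Working session

There is one attempt and no reset: what is moved stays moved. The work goes in short steps, Python scripts to look and compute and a tool call to move; the robot and the scene stay as the last step left them, time stands still between calls to the robot, and variables do not carry over. Pictures are saved under pics/ and viewed, at most 10 in all, crops included, and the job is handed in when it is done.

Besides the shell and the picture viewer there is one more tool, called after "Request:" as name(argument=value, ...) on one line, values as JSON. jog_arm: Moves the arm, as the interface text tells. Its arguments: {"type":"object","properties":{"deltas":{"type":"array","items":{"type":"number"}},"newtons":{"type":"number"}},"required":["deltas"]}

```bash
mkdir -p pics
cat > h.py <<'E'
from bench import *
import numpy as np, cv2
def cam2w(c,p): return (c["extrinsics"]@np.r_[p,1])[:3]
def cloud(c):
    K=c["camera_matrix"];z=c["range_z"];h,w=z.shape
    v,u=np.mgrid[:h,:w].astype(np.float32)
    xd=(u-K[0,2])/K[0,0];yd=(v-K[1,2])/K[1,1]
    x,y=xd.copy(),yd.copy()
    for _ in range(8):
        s=1+c["k1"]*(x*x+y*y);x,y=xd/s,yd/s
    P=np.stack([x*z,-y*z,-z,np.ones_like(z)],-1)@c["extrinsics"].T
    P=P[...,:3];P[z<=0]=np.nan
    return P
E
python3 - <<'E'
from h import *
np.set_printoptions(precision=1,suppress=True)
s=sense();print(s["clock"],s["position"],s["ee_rot"],s["force"],s["opening"])
for n in ["top","side"]:
    c=capture(n);cv2.imwrite(f"pics/{n}0.png",c["frame"][...,::-1]);np.savez(f"{n}0.npz",**c)
    print(n,c["extrinsics"][:3,3])
    for t in ["fence","carton","carton_pivot_corner","carton_other_corner","can","green_box"]:
        for r in place_of(n,t)[:2]: print(t,r["p"],cam2w(c,r["location"]))
E
```

```text
0.0 [ 248.8 -626.9  246.5] [[ 0.9  0.4 -0. ]
 [ 0.4 -0.9  0. ]
 [-0.  -0.  -1. ]] [-0.3  0.   0.4] 87.09001001431905
top [ 362.   -11.  1233.8]
fence 0.61 [655.9  -5.6  -1.4]
carton 0.62 [543.3 -43.1  -3.4]
carton 0.42 [473.6  35.5  -1. ]
carton_other_corner 0.81 [472.9  35.8  -0.9]
can 0.94 [399.2 273.6  -3.7]
green_box 0.66 [ 401.5 -312.2   -1. ]
side [480.8 866.1 751.5]
fence 0.69 [662.   -5.8  -4.7]
carton 0.67 [541.5 -37.2  -0.7]
carton_pivot_corner 0.73 [635.7   6.5  -0.1]
carton_other_corner 0.93 [470.3  41.1  -4.2]
can 0.61 [399.6 272.6  -1.4]
green_box 0.93 [ 405.7 -314.3   -5. ]
```

Run:
```python
from h import *
np.set_printoptions(precision=1,suppress=True)
for n in ["top","side"]:
    c=dict(np.load(f"{n}0.npz"));P=cloud(c);x,y,z=P[...,0],P[...,1],P[...,2]
    m=(z>62)&(z<85)&(x>400)&(x<680)&(abs(y)<140)
    q=P[m][:,:2].astype(np.float32);r=cv2.minAreaRect(q);print(n,"carton",r,cv2.boxPoints(r),m.sum(),np.median(z[m]))
    m=(z>36)&(z<54)&(x>600)&(x<800)
    r=cv2.minAreaRect(P[m][:,:2].astype(np.float32));print("fence",r,cv2.boxPoints(r),m.sum())
    # y gap histogram
    h,e=np.histogram(y[m],bins=np.arange(-240,280,10));print(dict(zip(e.astype(int).tolist(),h.tolist())))
```

```text
top carton ((544.7186279296875, -36.57707977294922), (112.17871856689453, 166.0988006591797), 78.239501953125) [[ 452.   -74.6]
 [ 614.6 -108.4]
 [ 637.5    1.4]
 [ 474.8   35.3]] 3483 74.64824462928732
fence ((699.6201171875, -289.3739013671875), (988.3159790039062, 177.3599395751953), 86.62490844726562) [[ 582.  -777.5]
 [ 759.1 -787.9]
 [ 817.2  198.7]
 [ 640.2  209.1]] 5722
{-240: 0, -230: 0, -220: 0, -210: 0, -200: 0, -190: 15, -180: 58, -170: 57, -160: 52, -150: 53, -140: 55, -130: 61, -120: 58, -110: 53, -100: 56, -90: 57, -80: 66, -70: 72, -60: 67, -50: 70, -40: 57, -30: 16, -20: 7, -10: 7, 0: 14, 10: 52, 20: 55, 30: 55, 40: 59, 50: 59, 60: 55, 70: 54, 80: 53, 90: 52, 100: 57, 110: 58, 120: 52, 130: 53, 140: 52, 150: 53, 160: 55, 170: 55, 180: 58, 190: 52, 200: 16, 210: 0, 220: 0, 230: 0, 240: 0, 250: 0, 260: 0}
side carton ((545.9637451171875, -35.71680450439453), (118.77142333984375, 166.75074768066406), 78.1610107421875) [[ 452.2  -76.7]
 [ 615.4 -110.9]
 [ 639.7    5.3]
 [ 476.5   39.5]] 1839 73.62596821677289
fence ((699.6904296875, -722.8778686523438), (199.1970977783203, 1863.478759765625), 0.0002595042751636356) [[  600.1   208.9]
 [  600.1 -1654.6]
 [  799.3 -1654.6]
 [  799.3   208.9]] 2697
{-240: 0, -230: 0, -220: 0, -210: 0, -200: 0, -190: 3, -180: 21, -170: 21, -160: 24, -150: 22, -140: 27, -130: 22, -120: 26, -110: 29, -100: 24, -90: 28, -80: 33, -70: 22, -60: 33, -50: 35, -40: 38, -30: 25, -20: 5, -10: 3, 0: 62, 10: 33, 20: 35, 30: 25, 40: 37, 50: 31, 60: 31, 70: 36, 80: 32, 90: 37, 100: 39, 110: 40, 120: 39, 130: 38, 140: 42, 150: 47, 160: 41, 170: 47, 180: 48, 190: 42, 200: 54, 210: 0, 220: 0, 230: 0, 240: 0, 250: 0, 260: 0}
```

View pics/top0.png

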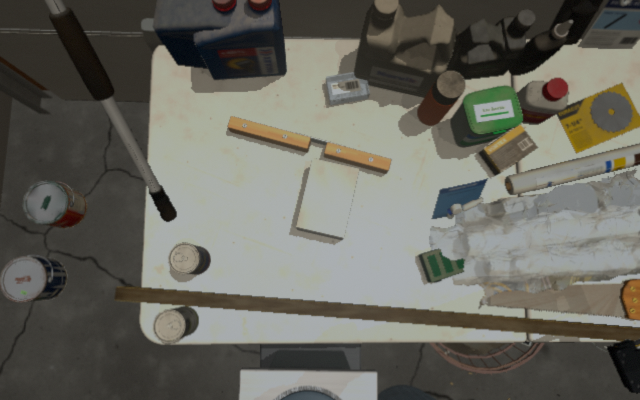

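View pics/side0.png

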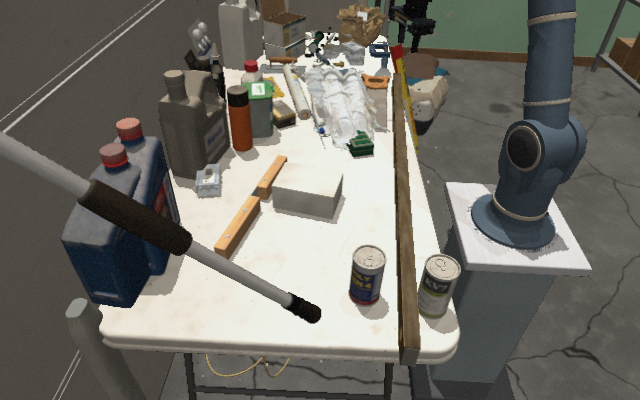

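```bash
cat >> h.py <<'E'
def fence_fit(c):
    P=cloud(c);x,y,z=P[...,0],P[...,1],P[...,2]
    m=(z>38)&(z<52)&(x>600)&(x<740)&(y>-210)&(y<230)
    n,l,st,ct=cv2.connectedComponentsWithStats(m.astype(np.uint8))
    out=[]
    for i in range(1,n):
        if st[i,4]>150:
            q=P[l==i][:,:2].astype(np.float32);out.append((st[i,4],cv2.boxPoints(cv2.minAreaRect(q))))
    return out
def carton_fit(c):
    P=cloud(c);x,y,z=P[...,0],P[...,1],P[...,2]
    m=((z>64)&(z<85)&(x>400)&(x<720)&(abs(y)<260)).astype(np.uint8)
    n,l,st,ct=cv2.connectedComponentsWithStats(m)
    i=1+np.argmax(st[1:,4]);return cv2.minAreaRect(P[l==i][:,:2].astype(np.float32))
E
python3 - <<'E'
from h import *
np.set_printoptions(precision=1,suppress=True)
for n in ["top","side"]:
    c=dict(np.load(f"{n}0.npz"))
    for a,b in fence_fit(c):print(n,a,b.tolist(),cv2.minAreaRect(b))
    P=cloud(c)
    if n=="top":
        for (u,v) in [(165,212),(158,195),(140,160),(115,120),(90,60),(110,293),(300,300),(188,258),(345,143),(318,143)]:print(u,v,P[v,u])
E
```

```text
top 1042 [[664.1137084960938, 12.423751831054688], [695.8875122070312, 4.48724365234375], [744.4762573242188, 199.01258850097656], [712.7024536132812, 206.9490966796875]] ((704.2950439453125, 105.7181625366211), (200.50184631347656, 32.750003814697266), 75.9755630493164)
top 854 [[615.2091064453125, -179.5093536376953], [647.0848388671875, -187.7927703857422], [688.9461669921875, -26.704849243164062], [657.0704345703125, -18.421432495117188]] ((652.07763671875, -103.10710906982422), (166.43824768066406, 32.9344367980957), 75.4329605102539)
165 212 [505.4 339.4  46.7]
158 195 [539.7 347.4  81.2]
140 160 [602.8 367.  156.7]
115 120 [667.3 396.6 230.1]
90 60 [745.7 405.9 338.6]
110 293 [ 289.6  757.3 -742. ]
300 300 [310.6  20.9  52.3]
188 258 [398.1 263.  116.5]
345 143 [692.3 -79.1   1.5]
318 143 [689.2 -12.3   7.1]
side 391 [[614.2083740234375, -175.9420623779297], [645.779541015625, -184.65139770507812], [689.0084228515625, -27.947586059570312], [657.437255859375, -19.238250732421875]] ((651.6083984375, -101.94483947753906), (162.55709838867188, 32.75042724609375), 74.5777587890625)
side 733 [[663.1945190429688, 4.80340576171875], [694.8208618164062, -2.4662017822265625], [742.2156372070312, 203.72406005859375], [710.5892944335938, 210.99366760253906]] ((702.705078125, 104.26375579833984), (211.56723022460938, 32.451080322265625), 77.05488586425781)
```

```bash
cat >> h.py <<'E'
from scipy.spatial.transform import Rotation as Ro
YW=-14.1;O=np.array([660,-5.7,0.])
F=Ro.from_euler('z',YW,degrees=True).as_matrix()
def go(x,y,z,yaw=0):
    s=sense();R=np.array(s["ee_rot"])
    T=F@Ro.from_euler('z',yaw,degrees=True).as_matrix()@np.diag([1.,-1,-1])
    d=R.T@(O+F@np.array([x,y,z])-np.array(s["position"]))/10
    rv=Ro.from_matrix(R.T@T).as_rotvec(degrees=True)
    print("turn",rv.round(1),"shift cm",d.round(2))
def where(cams=("top",)):
    s=sense();p=F.T@(np.array(s["position"])-O)
    print("t",round(s["clock"],2),"tcp fence",p.round(1),"force",(F.T@np.array(s["force"])).round(1),"open",round(s["opening"],1))
    for n in cams:
        c=capture(n);(cx,cy),(w,h),a=carton_fit(c)
        b=F.T@(np.r_[cx,cy,0]-O)
        ang=a+(90 if h<w else 0)  # direction of h side is a+90
        la=(a if w>h else a+90)-YW
        la=(la+20)%180-20   # long axis direction, fence frame
        u=np.array([np.cos(np.radians(la)),np.sin(np.radians(la))]) # carton -y dir
        l=np.array([-u[1],u[0]])
        if la>110: u,l=-u,-l
        # start: la~0: -y dir = u, +x dir = l(left). at the end -y dir = -Y => la=-90
        for k in (u,-u):
            k2=np.array([-k[1],k[0]])
            print(n,"c",b[:2].round(1),"wh",round(w),round(h),"rot",round(float(np.degrees(np.arctan2(k[1],k[0]))),1),"pivot",(b[:2]+83*k+57*k2).round(1),"other",(b[:2]-83*k+57*k2).round(1))
    return
E
python3 - <<'E'
from h import *
where(("top","side"));go(-207,-42,150)
E
```

```text
t 0.7 tcp fence [-247.1 -703.1  247.6] force [ 1.5 -0.4  0.6] open 86.7
top c [-104.1  -58. ] wh 112 166 rot 2.3 pivot [-23.5   2.3] other [-189.3   -4.4]
top c [-104.1  -58. ] wh 112 166 rot -177.7 pivot [-184.7 -118.3] other [ -18.9 -111.6]
side c [-103.8  -56.1] wh 118 166 rot 2.1 pivot [-23.    3.9] other [-188.9   -2.2]
side c [-103.8  -56.1] wh 118 166 rot -177.9 pivot [-184.7 -116.1] other [ -18.8 -110. ]
turn [ 0.  -0.  35.7] shift cm [ 41.88 -51.31   9.75]
```

Request:
jog_arm(deltas=[0,0,6,4,-2.4,0,-1,0,0,12,8,-4.8,0,-1,0,0,18,12,-7.2,0,-1,0,0,24,16,-9.6,0,-1,0,0,30,20,-12,0,-1,0,0,35.7,23,-14.4,0,-1,0,0,35.7,26,-17,1,-1,0,0,35.7,29,-20,2,-1], newtons=20)

```text
clock: 1.47
position: [437.4, -352.5, 233.0]
ee_rot: [[0.97, -0.242, 0.003], [-0.242, -0.97, -0.002], [0.003, 0.001, -1.0]]
force: [1.0, -0.2, -1.5]
opening: 41.7
gripper_force: 0.0
```

```bash
python3 -c "
from h import *
where(());go(-207,-42,150)"
```

```text
t 1.47 tcp fence [-131.4 -390.6  233. ] force [ 1.   0.  -1.5] open 41.7
turn [ 0.1 -0.2  0.1] shift cm [ -7.55 -34.88   8.25]
```

Request:
jog_arm(deltas=[0,0,0,0,-4,0.5,-1,0,0,0,-1,-8,1,-1,0,0,0,-2,-12,2,-1,0,0,0,-3,-16,3,-1,0,0,0,-4,-20,4,-1,0,0,0,-5,-24,5,-1,0,0,0,-6,-28,6,-1,0,0,0,-7,-31.5,7,-1])

```text
clock: 2.13
position: [444.3, -29.7, 162.4]
ee_rot: [[0.97, -0.243, 0.002], [-0.243, -0.97, -0.0], [0.002, -0.0, -1.0]]
force: [0.8, -0.3, 0.0]
opening: 0.8
gripper_force: 0.0
```

```bash
python3 -c "
from h import *
where(());go(-210,-42,45)"
```

```text
t 2.13 tcp fence [-203.3  -75.8  162.4] force [ 0.8 -0.1  0. ] open 0.8
turn [-0.  -0.1  0. ] shift cm [-0.69 -3.37 11.74]
```

Request:
jog_arm(deltas=[0,0,0,-0.7,-1.7,0.5,-1,0,0,0,-0.7,-3.4,2,-1,0,0,0,-0.7,-3.4,4.5,-1,0,0,0,-0.7,-3.4,7,-1,0,0,0,-0.7,-3.4,9.5,-1,0,0,0,-0.7,-3.4,11,-1,0,0,0,-0.7,-3.4,11.7,-1,0,0,0,-0.7,-3.4,11.7,-1])

```text
clock: 2.8
position: [444.9, 3.1, 44.1]
ee_rot: [[0.97, -0.243, -0.003], [-0.243, -0.97, -0.0], [-0.003, 0.001, -1.0]]
force: [0.2, 0.1, -0.4]
opening: 0.4
gripper_force: 0.0
```

```bash
python3 -c "
from h import *
where(('top',))"
```

```text
t 2.8 tcp fence [-210.8  -43.8   44.1] force [ 0.2  0.1 -0.4] open 0.4
top c [-99.2 -57.8] wh 112 155 rot 2.3 pivot [-18.5   2.5] other [-184.4   -4.2]
top c [-99.2 -57.8] wh 112 155 rot -177.7 pivot [-179.8 -118.1] other [ -13.9 -111.4]
```

Request:
jog_arm(deltas=[0,0,0,0.8,0,0,-1,0,0,0,1.2,0,0,-1,0,0,0,1.5,0,0,-1,0,0,0,1.8,0,0,-1,0,0,0,2.1,0,0,-1,0,0,0,2.4,0,0,-1,0,0,0,2.7,0,0,-1,0,0,0,2.7,0,0,-1])

```text
clock: 3.52
position: [470.8, -2.8, 45.7]
ee_rot: [[0.97, -0.242, -0.002], [-0.242, -0.97, 0.0], [-0.002, 0.0, -1.0]]
force: [-4.8, 3.2, 1.3]
opening: 0.6
gripper_force: 2.9
```

```bash
python3 -c "
from h import *
where(('top','side'))"
```

```text
t 3.52 tcp fence [-184.2  -43.3   45.7] force [-5.4  1.9  1.3] open 0.6
top c [-77.1 -60.6] wh 112 142 rot 0.3 pivot [ 5.7 -3.3] other [-160.3   -4. ]
top c [-77.1 -60.6] wh 112 142 rot -179.7 pivot [-159.8 -118. ] other [   6.2 -117.3]
side c [-69.6 -58.7] wh 119 127 rot 0.5 pivot [12.9 -1. ] other [-153.1   -2.4]
side c [-69.6 -58.7] wh 119 127 rot -179.5 pivot [-152.1 -116.4] other [  13.9 -115. ]
```

Request:
jog_arm(deltas=[0,0,0,-0.8,0,0,-1,0,0,0,-1.8,0,0,-1,0,0,0,-1.8,4,0,-1,0,0,0,-1.8,8,0,-1,0,0,0,-1.8,10.8,0,-1,0,0,0,2,10.8,0,-1,0,0,0,5,10.8,0,-1,0,0,0,5,10.8,0,-1])

```text
clock: 4.28
position: [501.0, -122.9, 46.9]
ee_rot: [[0.969, -0.246, 0.011], [-0.246, -0.969, -0.002], [0.011, -0.001, -1.0]]
force: [1.2, 0.4, -0.5]
opening: 0.7
gripper_force: 0.0
```

```bash
cat >> h.py <<'E'
def pose(n="side"):
    # fit using visible top points: orientation from rect, position from far/left extremes
    c=capture(n);P=cloud(c);x,y,z=P[...,0],P[...,1],P[...,2]
    m=((z>66)&(z<82)&(x>400)&(x<720)&(abs(y)<260)).astype(np.uint8)
    k,l,st,ct=cv2.connectedComponentsWithStats(m);i=1+np.argmax(st[1:,4])
    q=((P[l==i]-O)@F)[:,:2].astype(np.float32)
    (cx,cy),(w,h),a=cv2.minAreaRect(q)
    print(n,"rect c",round(cx,1),round(cy,1),"wh",round(w),round(h),"ang",round(a,1),"corners",cv2.boxPoints(((cx,cy),(w,h),a)).round(0).tolist())
    return q
E
python3 -c "
from h import *
where(());pose('top');pose('side')"
```

```text
t 4.28 tcp fence [-125.6 -152.4   46.9] force [ 1.   0.7 -0.5] open 0.7
top rect c -89.8 -60.7 wh 166 112 ang 0.2 corners [[-173.0, -5.0], [-173.0, -117.0], [-6.0, -116.0], [-7.0, -4.0]]
side rect c -89.3 -59.6 wh 120 166 ang 89.8 corners [[-173.0, -119.0], [-6.0, -120.0], [-6.0, 0.0], [-172.0, 1.0]]
```

Request:
jog_arm(deltas=[0,0,0,0,-1.2,0,-1,0,0,0,0,-2,0,-1,0,0,0,0,-2.6,0,-1,0,0,0,0,-3.2,0,-1,0,0,0,0,-3.8,0,-1,0,0,0,0,-4.4,0,-1,0,0,0,0,-5,0,-1,0,0,0,0,-5,0,-1])

```text
clock: 5.05
position: [501.7, -73.0, 44.9]
ee_rot: [[0.97, -0.243, -0.009], [-0.243, -0.97, -0.004], [-0.008, 0.006, -1.0]]
force: [-9.0, -7.4, 6.6]
opening: 0.1
gripper_force: 5.2
```

```bash
python3 -c "
from h import *
where(());pose('top');pose('side')"
```

```text
t 5.05 tcp fence [-137.1 -103.9   44.9] force [-7.  -9.4  6.6] open 0.1
top rect c -85.3 -37.3 wh 112 166 ang 82.5 corners [[-175.0, -82.0], [-10.0, -104.0], [4.0, 8.0], [-160.0, 29.0]]
side rect c -84.6 -34.5 wh 115 167 ang 82.4 corners [[-175.0, -81.0], [-9.0, -103.0], [6.0, 12.0], [-160.0, 34.0]]
```

Request:
jog_arm(deltas=[0,0,0,0,0.8,0,-1,0,0,0,-1.2,0.8,0,-1,0,0,0,-2.3,0.6,0,-1,0,0,0,-2.3,-0.8,0,-1,0,0,0,-2.3,-1.8,0,-1,0,0,0,-2.3,-2.8,0,-1,0,0,0,-2.3,-3.8,0,-1,0,0,0,-2.3,-4,0,-1])

```text
clock: 5.82
position: [488.8, -25.4, 44.0]
ee_rot: [[0.971, -0.239, -0.009], [-0.239, -0.971, -0.0], [-0.009, 0.003, -1.0]]
force: [-7.0, -1.8, -0.1]
opening: 0.3
gripper_force: 2.8
```

```bash
python3 -c "
from h import *
where(());pose('top');pose('side')"
```

```text
t 5.82 tcp fence [-161.3  -60.9   44. ] force [-6.4 -3.5 -0.1] open 0.3
top rect c -86.7 -12.1 wh 112 166 ang 65.7 corners [[-185.0, -29.0], [-34.0, -97.0], [12.0, 5.0], [-139.0, 73.0]]
side rect c -86.4 -9.0 wh 114 168 ang 65.3 corners [[-187.0, -26.0], [-34.0, -96.0], [14.0, 8.0], [-139.0, 78.0]]
```

Request:
jog_arm(deltas=[0,0,0,0,-0.8,0,-1,0,0,0,0,-1.6,0,-1,0,0,0,-0.1,-2.4,0,-1,0,0,0,-0.2,-3.2,0,-1,0,0,0,-0.3,-4,0,-1,0,0,0,-0.4,-4.8,0,-1,0,0,0,-0.5,-5.5,0,-1,0,0,0,-0.5,-5.5,0,-1])

```text
clock: 6.58
position: [502.1, 29.6, 45.2]
ee_rot: [[0.971, -0.24, 0.0], [-0.24, -0.971, 0.001], [-0.0, -0.001, -1.0]]
force: [-2.6, 0.2, 0.4]
opening: 0.5
gripper_force: 0.7
```

```bash
python3 -c "
from h import *
where(());pose('top');pose('side')"
```

```text
t 6.58 tcp fence [-161.8   -4.2   45.2] force [-2.5 -0.4  0.4] open 0.5
top rect c -80.3 18.6 wh 113 166 ang 43.7 corners [[-178.0, 39.0], [-64.0, -80.0], [18.0, -2.0], [-97.0, 118.0]]
side rect c -79.7 21.2 wh 113 169 ang 43.3 corners [[-179.0, 44.0], [-63.0, -79.0], [19.0, -2.0], [-96.0, 121.0]]
```

Request:
jog_arm(deltas=[0,0,0,0,-1,0,-1,0,0,0,0.2,-2,0,-1,0,0,0,0.4,-3,0,-1,0,0,0,0.7,-4,0,-1,0,0,0,1,-5,0,-1,0,0,0,1.3,-6,0,-1,0,0,0,1.6,-7,0,-1,0,0,0,1.6,-7,0,-1])

```text
clock: 7.35
position: [536.4, 94.1, 45.4]
ee_rot: [[0.971, -0.24, 0.003], [-0.24, -0.971, 0.002], [0.002, -0.003, -1.0]]
force: [0.3, 0.6, -0.0]
opening: 0.4
gripper_force: 0.2
```

```bash
python3 -c "
from h import *
where(());pose('top');pose('side')"
```

```text
t 7.35 tcp fence [-144.2   66.7   45.4] force [ 0.1  0.7 -0. ] open 0.4
top rect c -67.6 49.5 wh 113 165 ang 13.0 corners [[-141.0, 117.0], [-104.0, -44.0], [6.0, -18.0], [-31.0, 143.0]]
side rect c -51.9 55.6 wh 81 170 ang 13.2 corners [[-111.0, 129.0], [-72.0, -36.0], [7.0, -18.0], [-32.0, 147.0]]
```

Request:
jog_arm(deltas=[0,0,0,0.2,-0.5,0,-1,0,0,0,0.5,-1,0,-1,0,0,0,0.8,-1.5,0,-1,0,0,0,1.1,-2,0,-1,0,0,0,1.4,-2.4,0,-1,0,0,0,1.7,-2.7,0,-1,0,0,0,1.9,-3,0,-1,0,0,0,2,-3,0,-1])

```text
clock: 8.12
position: [561.8, 116.9, 45.1]
ee_rot: [[0.97, -0.242, 0.0], [-0.242, -0.97, 0.001], [0.0, -0.001, -1.0]]
force: [-3.1, 2.6, 0.6]
opening: 0.5
gripper_force: 2.3
```

```bash
python3 -c "
from h import *
where(());pose('top');pose('side')"
```

```text
t 8.12 tcp fence [-125.1   94.9   45.1] force [-3.6  1.8  0.6] open 0.5
top rect c -57.5 58.0 wh 113 157 ang 0.5 corners [[-115.0, 136.0], [-113.0, -21.0], [-0.0, -20.0], [-2.0, 137.0]]
side rect c -34.7 64.6 wh 70 169 ang 2.7 corners [[-73.0, 147.0], [-66.0, -21.0], [4.0, -18.0], [-4.0, 151.0]]
```

Request:
jog_arm(deltas=[0,0,0,-1.5,0,0,-1,0,0,0,-2.5,3,0,-1,0,0,0,-2.5,7,0,-1,0,0,0,-2.5,11,0,-1,0,0,0,-2.5,15,0,-1,0,0,0,-0.5,16,0,-1,0,0,0,3,16,0,-1,0,0,0,6,16,0,-1])

```text
clock: 8.88
position: [582.9, -57.4, 46.3]
ee_rot: [[0.969, -0.246, 0.004], [-0.246, -0.969, -0.001], [0.004, 0.0, -1.0]]
force: [0.6, 1.3, 1.1]
opening: 0.4
gripper_force: 0.0
```

```bash
python3 -c "
from h import *
where(());pose('top');pose('side')"
```

```text
t 8.88 tcp fence [-62.2 -68.9  46.3] force [0.3 1.4 1.1] open 0.4
top rect c -57.3 62.8 wh 113 165 ang 0.1 corners [[-114.0, 145.0], [-114.0, -20.0], [-0.0, -20.0], [-1.0, 146.0]]
side rect c -56.6 65.4 wh 114 168 ang 0.8 corners [[-115.0, 149.0], [-112.0, -19.0], [1.0, -18.0], [-1.0, 150.0]]
```

Request:
jog_arm(deltas=[0,0,0,0,-1.4,0,-1,0,0,0,0,-2.7,0,-1,0,0,0,0,-3.2,0,-1,0,0,0,0,-3.7,0,-1,0,0,0,0,-4.2,0,-1,0,0,0,0,-4.6,0,-1,0,0,0,0,-5,0,-1,0,0,0,0,-5,0,-1])

```text
clock: 9.65
position: [591.6, -6.9, 45.3]
ee_rot: [[0.97, -0.242, -0.002], [-0.242, -0.97, -0.003], [-0.001, 0.004, -1.0]]
force: [-2.7, -5.6, 2.2]
opening: 0.4
gripper_force: 3.1
```

```bash
python3 -c "
from h import *
where(());pose('top');pose('side')"
```

```text
t 9.65 tcp fence [-66.1 -17.9  45.3] force [-1.2 -6.1  2.2] open 0.4
top rect c -56.9 83.0 wh 162 113 ang 89.3 corners [[-114.0, 3.0], [-1.0, 1.0], [0.0, 163.0], [-112.0, 165.0]]
side rect c -57.2 84.2 wh 113 167 ang 0.4 corners [[-114.0, 167.0], [-113.0, 1.0], [-0.0, 1.0], [-1.0, 168.0]]
```

Request:
jog_arm(deltas=[0,0,0,0,2.5,0,-1,0,0,0,-4,2.5,0,-1,0,0,0,-8,2.5,0,-1,0,0,0,-8.5,-1,0,-1,0,0,0,-8.5,-5,0,-1,0,0,0,-8.5,-9,0,-1,0,0,0,-8.5,-10.3,0,-1,0,0,0,-8,-10.3,0,-1])

```text
clock: 10.42
position: [539.3, 121.0, 45.7]
ee_rot: [[0.973, -0.232, 0.001], [-0.232, -0.973, 0.004], [0.0, -0.004, -1.0]]
force: [-0.2, -0.3, 0.6]
opening: 0.5
gripper_force: 0.0
```

```bash
python3 -c "
from h import *
where(());pose('top');pose('side')"
```

```text
t 10.42 tcp fence [-147.9   93.5   45.7] force [-0.1 -0.4  0.6] open 0.5
top rect c -56.2 80.5 wh 165 112 ang 89.8 corners [[-113.0, -2.0], [-0.0, -2.0], [0.0, 163.0], [-112.0, 163.0]]
side rect c -55.5 83.0 wh 111 169 ang 0.7 corners [[-112.0, 167.0], [-110.0, -2.0], [1.0, -1.0], [-1.0, 168.0]]
```

Gentle press on the label side, then retreat and rise.

Request:
jog_arm(deltas=[0,0,0,1.2,0.5,0,-1,0,0,0,1.8,0.5,0,-1,0,0,0,2.2,0.5,0,-1,0,0,0,2.4,0.5,0,-1,0,0,0,2.6,0.5,0,-1,0,0,0,2.8,0.5,0,-1,0,0,0,2.9,0.5,0,-1,0,0,0,2.9,0.5,0,-1])

```text
clock: 11.18
position: [558.1, 100.5, 44.2]
ee_rot: [[0.97, -0.244, -0.02], [-0.244, -0.97, -0.003], [-0.018, 0.008, -1.0]]
force: [-21.4, 2.2, 16.2]
opening: 0.2
gripper_force: 10.7
```

Request:
jog_arm(deltas=[0,0,0,-1.5,0,0,-1,0,0,0,-3.5,0,0,-1,0,0,0,-3.5,0,-3,-1,0,0,0,-3.5,0,-7,-1,0,0,0,-3.5,2,-11,-1,0,0,0,-4.5,6,-14,-1,0,0,0,-5.5,10,-14,-1,0,0,0,-5.5,14,-14,-1])

```text
clock: 11.85
position: [482.1, -15.1, 187.5]
ee_rot: [[0.97, -0.243, 0.005], [-0.243, -0.97, -0.0], [0.005, -0.001, -1.0]]
force: [0.4, -1.0, -0.4]
opening: 0.7
gripper_force: 0.0
```

```bash
python3 -c "
from h import *
where(());pose('top');pose('side')
for n in ['top','side']:
    c=capture(n)
    for t in ['can','green_box','fence','carton','carton_pivot_corner','carton_other_corner']:
        for r in place_of(n,t)[:1]: w=cam2w(c,r['location']);print(n,t,r['p'],w.round(1),(F.T@(w-O)).round(1))
cv2.imwrite('pics/side1.png',c['frame'][...,::-1])"
```

```text
t 11.85 tcp fence [-170.2  -52.5  187.5] force [ 0.6 -0.9 -0.4] open 0.7
top rect c -56.8 80.4 wh 165 113 ang 89.7 corners [[-114.0, -2.0], [-1.0, -3.0], [0.0, 163.0], [-113.0, 164.0]]
side rect c -55.6 82.6 wh 115 171 ang 0.2 corners [[-113.0, 168.0], [-113.0, -3.0], [2.0, -3.0], [1.0, 168.0]]
top can 0.8 [397.4 274.1  -1.2] [-322.8  207.4   -1.2]
top green_box 0.63 [ 399.3 -314.1   -2.9] [-177.7 -362.6   -2.9]
top fence 0.88 [654.4  -5.1   1.1] [-5.6 -0.8  1.1]
top carton 0.68 [ 6.235e+02  8.340e+01 -1.000e-01] [-57.1  77.5  -0.1]
top carton_pivot_corner 0.78 [654.8  -5.8  -2.5] [-5.  -1.3 -2.5]
side can 0.63 [396.4 275.1   0.5] [-324.1  208.1    0.5]
side green_box 0.9 [ 407.2 -318.5   -3.1] [-169.  -364.9   -3.1]
side fence 0.6 [660.3  -4.9  -5.1] [ 0.1  0.9 -5.1]
side carton 0.7 [ 6.228e+02  8.550e+01 -4.000e-01] [-58.3  79.4  -0.4]
side carton_other_corner 0.71 [698.9 158.   -4.8] [ -2.2 168.3  -4.8]
```

View pics/side1.png

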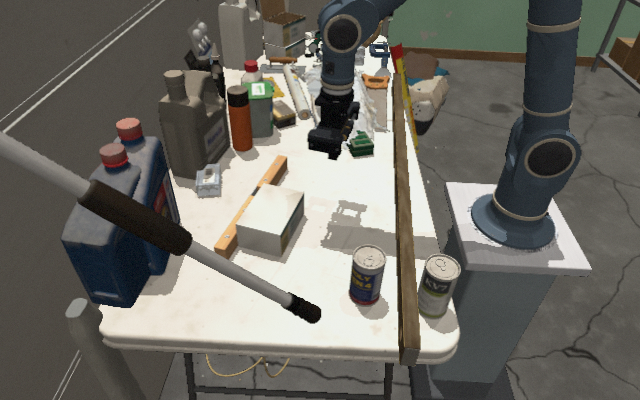

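The picture shows the carton (about 240–305, 185–255) lying flush along the fence, its pivot corner at the notch near (268,185). The can (367,275) and the green box (360,145) have not moved, and the gripper is clear at (330,140).

```bash
python3 -c "
from h import *
print(hand_in())"
```

```text
the job is handed in; nothing more can be done
None
```

I handed the job in at about 12 s. By the last camera fit, the carton lies flush along the fence to within about 2 mm, with its label side facing the robot. Its pivot corner is about 3 mm right of mid-notch, and the can and green box stayed put. Near the end of the turn that corner had drifted to the notch's right edge, so I slid the carton about 18 mm left along the fence.

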